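Find the balance point of a packed bamboo case and set its handle there

TASK

Slide the closed bamboo case lengthwise along the wooden balance stand, in the direction of its blue end, until it tips and stays balanced level on the red fulcrum bar by itself, clear of both lower rests. Then mark that balance point: slide the orange handle along the top of the case until it stands right above the middle of the red bar, and let go with the case still balanced. Work gently: keep the case down on the stand rather than lifting it, do not press it hard onto the stand, and leave the tray, tape roll and bottle alone.

Things in the scene. Friction and masses are not known exactly. Their poses are not given: they have to be found in the camera images.
- fulcrum (a point): centre of the top face of the red fulcrum bar at the middle of the stand, 75 mm above the table. z up, y along the stand (the way the case must slide), x across. The bar's flat top is 18 mm long in y and 100 mm wide in x. Red guide cheeks, 40 mm long in y, stand on it 27.5 mm each side of the centre line and rise 14 mm above the top: the case has 2.5 mm play each side.
- stand: fixed plywood balance stand, base 110 x 290 x 12 mm; origin on the table under the red bar, axes as fulcrum. Two wooden rests, 20 mm long in y, 85 mm wide: one centred 130 mm before the bar (-y), top 9 mm lower than the bar's; one 100 mm beyond it (+y), top 7 mm lower. The -y rest has wooden cheeks like the bar's, of the same height.
- rest_start (a point): centre of the top of the -y rest, on which the tail half of the case lies at the start; axes as the stand. With the tail down on it the case slopes about 0.069 rad. A finger or gripper touching the case or its handle holds it by friction: it shows its true tilt only when let go.
- case: slim closed bamboo case, rigid, 50 wide (x) x 360 long (y) x 34 mm high, blue cap on its +y end (nose), aluminium rail on top (3 mm high). Origin: centre of its underside; y to the blue nose, z up. 0.55 to 0.65 kg; sliding it takes 2 to 7 N. Uneven hidden packing: the balance point lies somewhere 8 to 70 mm from the middle towards the nose. Once that is over the bar it lies level; farther on it tips nose down.
- case_tail (a point): centre of the plain tail end face (-y end) of the case, 180 mm from its middle, 17 mm above its underside; axes as the case. It sticks out past the stand, free to be pushed; at the start it is 265 to 310 mm before the bar and about 20 mm lower than when level.
- handle_grip (a point): grip point of the orange sliding handle on the case: upright fin 38 wide (x) x 14 thick (y) mm, mid thickness, 66 mm above the case's underside (fin top at 79, rail top at 37; black foot 44 x 14). Slides along the case's y only, up to 140 mm each way from the middle, drag about 0.3 N, stays where left, 15 g. Starts 40 to 110 mm from the middle towards the tail.
- tray: bystander: open bamboo tray with compartments, 120 x 160 x 50 mm; origin under its centre, z up
- tape: bystander: roll of yellow tape lying flat, 100 mm diameter, 48 mm high; origin under its centre
- glue: bystander: white bottle with red cap, 52 mm diameter, 130 mm high, standing; origin under its centre

How it is judged (in metres and radians):
On the way:
1. the case tips: its tail rises off the lower rest, towards level (z of case_tail in the frame of fulcrum above 0.009 m), for 0.2 s.
At the end, for the whole second after the job is handed in: The case lies still and level (within 0.03 rad) on the fulcrum bar alone, between the cheeks, its underside at the height of the bar's top (within 4 mm), and the handle stands within 6 mm of the middle of the bar, measured along the stand (angle between case's own z axis and vertical below 0.03 rad and z of case in the frame of fulcrum between -0.004 and 0.004 m and x of case in the frame of fulcrum between -0.008 and 0.008 m and y of handle_grip in the frame of fulcrum between -0.006 and 0.006 m and linear speed of case below 0.015 m/s and angular speed of case below 0.15 rad/s); the robot touches nothing.
It fails at once if the case is lifted: its middle rises more than 25 mm above the bar's top (z of case in the frame of fulcrum above 0.025 m).
It fails at once if the case is pressed onto or against the stand with more than 25 N (contact force between case and stand above 25 N).
It fails at once if the tray is moved more than 20 mm (distance of tray from where it was at the start of the episode above 0.02 m).
It fails at once if the tape is moved more than 20 mm (distance of tape from where it was at the start of the episode above 0.02 m).
It fails at once if the glue is moved more than 20 mm (distance of glue from where it was at the start of the episode above 0.02 m).
It also fails if it takes over 72 s, if anything falls off the work surface, if the arm or the gripper's body presses on something with over 40 N, if the wrist force passes 120 N, or if a joint passes its speed limit or range.

ROBOT

A 6-joint arm with a two-finger parallel gripper is mounted at the origin on the work surface. World frame = base frame: x ahead of the robot, y to its left, z up, the work surface at z = 0. Lengths are in mm, angles in rad, forces in N, time in s.
With the tool pointing down it reaches from about 325 to 850 mm from the base axis. Payload 15.5 kg.
Tool frame: the origin (TCP) lies midway between the tips of the shut fingers; the grasp point (between the pads) lies 19 mm behind it; x points along the fingers, z is the direction in which the jaws open and shut, and the axes are right-handed (so a half turn about x gives the same grasp; the last joint's range is limited). The gripper opens to 91 mm and grips with 3 to 60 N. Pads are 32 mm wide; open, the fingers measure 118 mm over their backs; the gripper's body (76 mm by 178 mm) begins 60 mm behind the grasp point.
Start: joints at [1.242, 0.494, 1.345, -0, 1.302, -0.096], TCP at [144.792, 607.998, 213.915] pointing down, gripper open.
Joint ranges: [-2.91, 2.91], [-0.82, 2.16], [0.22, 2.67], [-1.22, 4.37], [0.12, 2.79], [-3.08, 3.08]. Speed limits (rad/s): [1.89, 1.89, 2.57, 3.01, 3.01, 3.01].

INTERFACE

Orientations are given as a unit quaternion [w, x, y, z].
In Python, from station import r, imaging, models gives the robot as it stands.
- The arm moves only by the tool arm_command, never from a script. Its argument "rows" is one flat list of numbers, 5 for each row, row after row: the shift along the tool's x, y, z in m, then the turn about the tool's x in degrees, then the closure, from 0 (fully open) to 1 (shut). In form: [x, y, z, roll, gripper, x, y, z, roll, gripper, ...]. A call has 1 to 12 rows; each row shifts and turns the pose as measured when the row begins, along the tool's axes as they then stand; what a row does not reach is not made up. A row lasts 1/12 s, in which the tool goes at most 41.7 mm and 7.16 degrees, less where a joint would pass 70% of its speed; a pose out of reach is approached as far as the arm can. A call is refused whole if a number of a shift passes 0.0417 or a number of a turn 7.16, either way. A call with a gripper value outside its range is refused whole. The fingers move at their own pace and stop on an object; "force" is the grip in N (left out, the last holds). Time passes only in rows, so rows that do not move let the fingers close. It gives the time, the measured TCP pose, the force and the opening at its end, in the units of the state.
- r.observe(): the state, without advancing time (a new reading comes with each control period).
- imaging.camera(name): name is "scene" or "top" or "wrist"; returns (picture, depth): 400x640x3 uint8, red, green, blue; 400x640 float32, mm along the optical axis (not along the pixel's ray), 0 where there is no reading.
- imaging.camera_info(name): a dict with "fx", "fy", "cx", "cy" (pixels), "cam_to_world" (4x4, takes a point from camera to world coordinates); the wrist camera has in their place "mount" (4x4, takes a point from camera to tool coordinates, whose origin is the TCP and whose axes are the tool frame's). Camera axes: x right, y down, z forward; pixel columns grow to the right and rows downward; lengths in mm; the calibration is good to about 2 mm. The wrist camera is an equidistant fisheye: a pixel r from the principal point sees the ray r / f radians off the axis. A picture is of the moment at which its call begins: read the wrist's pose just before it. camera_info takes no time and is no camera call.
- r.close_job(): hands the job in, once; it reports no verdict.
Trained networks look in the newest picture that a camera, given by its name, has taken for a name from the list of things; names that differ only in an ending like _2 or _b are one class to them, and where a whole thing is asked for, a point or a joint stands for the part that bears it (a point fixed in the world has none). Each returns a list of dicts, best first, with "p" (0 to 1); they miss things now and then, are a little off and sometimes report something else, mostly with a low value. They report only what shows in the picture. A call takes as long as a camera call.
- models.look_for(camera, thing): "uv" ([column, row] in pixels, amid what is visible of it).
- models.cut_out(camera, thing): "region" (400x640 bool, what is visible of it) and "uv" ([column, row] in pixels, amid what is visible of it).
- models.pinpoint(camera, thing): "uv" ([column, row] in pixels: a listed point, or the origin of a listed thing).
The state is a dict: "time_s": time; "qpos": joint angles; "qvel": joint speeds; "effort": joint torques, N m; "tcp_pos": TCP position; "tcp_rot": TCP orientation; "wrist_force": force on the tool from outside, world axes, zero at the start; "moment": the same for the moment, N m; "grip_width": finger opening in mm.
Only numpy, scipy, OpenCV 4.12 (cv2) and the standard library are available. Lean on these libraries where they do the work, as an engineer would, in place of code of your own. Each camera call takes 0.05 s, during which the arm holds its last target. There are 200 camera calls.

## Working session

There is one attempt and no reset: what is moved stays moved. The work goes in short steps, Python scripts to look and compute and a tool call to move; the robot and the scene stay as the last step left them, time stands still between calls to the robot, and variables do not carry over. Pictures are saved under pics/ and viewed, about 8 in all and at most 12, crops included, and the job is handed in when it is done.

Besides the shell and the picture viewer there is one more tool, called as name(argument=value, ...) on one line, values as JSON. arm_command: Moves the arm, as the interface text tells. Its arguments: {"type":"object","properties":{"rows":{"type":"array","items":{"type":"number"}},"force":{"type":"number"}},"required":["rows"]}

```bash
mkdir -p pics; cat > h.py <<'E'
import numpy as np, cv2
from station import r, imaging, models
from scipy.spatial.transform import Rotation as R
def cam(n,save=None):
    im,d=imaging.camera(n)
    if save: cv2.imwrite('pics/'+save,im[:,:,::-1])
    return im,d
def pt(n,uv,d,dep=None):
    i=imaging.camera_info(n);u,v=uv
    z=dep if dep else np.median([x for x in d[int(v)-1:int(v)+2,int(u)-1:int(u)+2].ravel() if x>0] or [0])
    p=np.array([(u-i['cx'])/i['fx']*z,(v-i['cy'])/i['fy']*z,z,1]);return (np.array(i['cam_to_world'])@p)[:3]
def plane(n,uv,h):
    i=imaging.camera_info(n);u,v=uv;T=np.array(i['cam_to_world'])
    w=T[:3,:3]@np.array([(u-i['cx'])/i['fx'],(v-i['cy'])/i['fy'],1]);o=T[:3,3]
    return o+w*(h-o[2])/w[2]
E
python3 - <<'E'
from h import *
np.set_printoptions(precision=1,suppress=True)
s=r.observe();print(s['tcp_pos'],s['tcp_rot'],s['wrist_force'])
for n in('scene','top'):
    im,d=cam(n,n+'1.png')
    i=imaging.camera_info(n);print(n,i['fx'],np.array(i['cam_to_world']))
    for t in('fulcrum','rest_start','case','case_tail','handle_grip','stand','tray','tape','glue'):
        for q in models.pinpoint(n,t)[:1]: print(t,q['p'],np.array(q['uv']),pt(n,q['uv'],d))
E
```

```text
[144.7 607.6 213.3] [ 0.6 -0.4  0.6  0.4] [-0.2  0.1  0.9]
scene 413.667856398034 [[ -0.9   0.3  -0.3 871.4]
 [  0.4   0.7  -0.6 498.6]
 [  0.   -0.7  -0.7 728.2]
 [  0.    0.    0.    1. ]]
fulcrum 0.76 [371.8 235.8] [572.3  88.7 112. ]
rest_start 0.87 [344.5 195.6] [566.4 -37.3 102.2]
case 0.78 [353.8 207.2] [566.3   4.2 106.7]
case_tail 0.65 [324.3 155.8] [ 546.3 -181.6   94.1]
handle_grip 0.79 [346.1 169.6] [545.3 -75.  137.4]
stand 0.87 [367.7 256.7] [561.3  70.3  15.2]
tray 0.94 [245.3 249.1] [793.  -37.1  39.9]
tape 0.81 [324.4 346.6] [725.  204.7   0.3]
glue 0.66 [239.3 203. ] [ 762.6 -187.9   20. ]
top 484.3461477445348 [[  -0.    -1.     0.1  468.9]
 [  -1.     0.     0.    -1.2]
 [  -0.    -0.1   -1.  1177.7]
 [   0.     0.     0.     1. ]]
fulcrum 0.92 [292.7 224.8] [559.3  55.6 113.9]
rest_start 0.93 [346.2 229. ] [549.3 -62.4 106.2]
handle_grip 0.48 [354.7 227.1] [550.3 -78.5 144.3]
stand 0.96 [292.6 228.6] [550.9  55.8 114.9]
tray 0.77 [349.7 135.2] [789.3 -81.1   9.4]
tape 0.57 [236.1 156.8] [739.5 201.4   1.9]
glue 0.61 [404.5 148.7] [ 736.3 -202.8   79.9]
```

View pics/scene1.png

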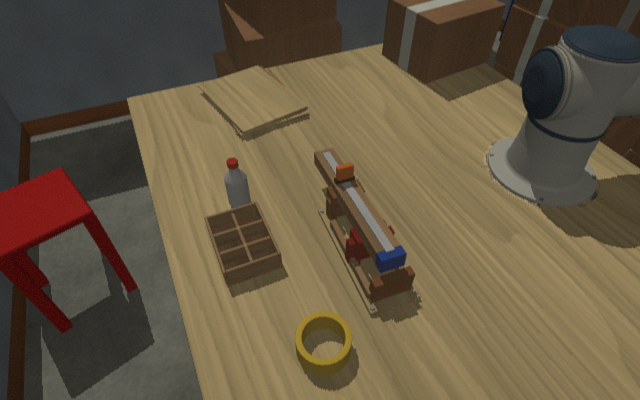

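View pics/top1.png

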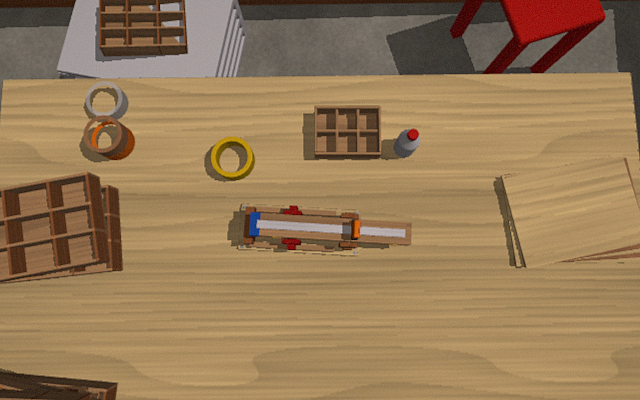

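```bash
python3 - <<'E'
from h import *
np.set_printoptions(precision=2,suppress=True)
for t,h in(('fulcrum',75),('rest_start',66)):
    for n,m in(('scene',{'fulcrum':(371.8,235.8),'rest_start':(344.5,195.6)}),('top',{'fulcrum':(292.7,224.8),'rest_start':(346.2,229.)})):
        print(t,n,plane(n,m[t],h))
s=r.observe();print(R.from_quat(np.array(s['tcp_rot'])[[1,2,3,0]]).as_matrix())
# case top from depth, top camera
im,d=cam('top');
for n in ('case','case_tail'):
  for q in models.cut_out('top',n)[:1]:
    m=q['region'];v,u=np.nonzero(m&(d>0));i=imaging.camera_info('top');z=d[v,u]
    P=(np.array(i['cam_to_world'])@np.c_[(u-i['cx'])/i['fx']*z,(v-i['cy'])/i['fy']*z,z,0*z+1].T)[:3].T
    print(n,q['p'],len(P),P.min(0),P.max(0))
    P2=P[:, :2].astype(np.float32);print(cv2.minAreaRect(P2))
E
```

```text
fulcrum scene [554.38  64.12  75.  ]
fulcrum top [562.61  57.64  75.  ]
rest_start scene [548.76 -68.29  66.  ]
rest_start top [552.34 -64.72  66.  ]
[[-0.   -0.97  0.23]
 [-0.    0.23  0.97]
 [-1.   -0.   -0.  ]]
case 0.67 3649 [ 515.74 -206.76   -3.02] [588.45 151.4  151.89]
((550.6646118164062, -27.8668212890625), (358.60504150390625, 53.030155181884766), 85.95336151123047)
case_tail 0.61 3791 [ 515.27 -215.26   -3.02] [600.11 151.78 151.89]
((556.38427734375, -33.21794128417969), (368.553466796875, 64.27825927734375), 86.15142059326172)
```

The case lies with its nose towards +y, tilted about 0.07 rad in yaw, and the red cheeks show at about (292,210) and (291,245) in the top view. I'll refine the bar from the red pixels and the case from depth.

```bash
cat >> h.py <<'E'
def cloud(n,m,d):
    v,u=np.nonzero(m&(d>0));i=imaging.camera_info(n);z=d[v,u]
    return (np.array(i['cam_to_world'])@np.c_[(u-i['cx'])/i['fx']*z,(v-i['cy'])/i['fy']*z,z,0*z+1].T)[:3].T
def grab(n,save=None):
    im,d=cam(n,save);h=cv2.cvtColor(im,cv2.COLOR_RGB2HSV).astype(int);return im,d,h
def colour(h,lo,hi,s=150,v=60): return (h[...,0]>=lo)&(h[...,0]<=hi)&(h[...,1]>s)&(h[...,2]>v)
E
python3 - <<'E'
from h import *
np.set_printoptions(precision=1,suppress=True)
for n,box in(('top',(190,270,220,440)),('scene',(130,320,300,430))):
    im,d,h=grab(n);B=np.zeros(d.shape,bool);B[box[0]:box[1],box[2]:box[3]]=1
    for nm,m in(('red',(colour(h,0,4)|colour(h,174,180))&B),('orange',colour(h,7,17,200,120)&B),('blue',colour(h,105,130)&B)):
        k,lab,st,c=cv2.connectedComponentsWithStats(m.astype(np.uint8))
        for j in range(1,k):
            if st[j,4]<15: continue
            P=cloud(n,lab==j,d)
            print(n,nm,st[j],c[j],'med',np.median(P,0),'lo',np.percentile(P,3,0),'hi',np.percentile(P,97,0))
            T=P[P[:,2]>np.percentile(P[:,2],90)-5];print('   toppts',len(T),T.mean(0),T.min(0),T.max(0))
    P=cloud(n,B,d);P=P[(P[:,2]>60)&(abs(P[:,0]-555)<60)]
    # nose/tail lines & slope: points of case top
    q=P[(P[:,1]<-90)&(P[:,1]>-230)&(P[:,2]>78)&(P[:,2]<105)];A=np.c_[q,np.ones(len(q))]
    print(n,'tail end',q[:,1].min(),np.percentile(q[:,1],2),'x',np.median(q[q[:,1]<-180],0))
    q=P[(P[:,1]<150)&(P[:,1]>-230)&(P[:,2]>80)&(P[:,2]<125)]
    print('slope', np.polyfit(q[:,1],q[:,2],1),'yaw',np.polyfit(q[:,1],q[:,0],1))
E
```

```text
top red [284 206  18   9 108] [292.8 210.7] med [592.6  56.5  88.2] lo [585.6  40.2  71.4] hi [605.6  74.2  93.3]
   toppts 64 [590.5  57.8  90.5] [585.4  40.2  87.2] [595.1  76.3  94. ]
top red [282 238  19  12 137] [290.7 242.9] med [522.7  61.8  87.2] lo [509.   43.2  37. ] hi [529.6  79.1  94.1]
   toppts 66 [526.   62.   91.2] [520.3  42.9  87.8] [531.9  80.9  95.9]
top orange [354 220   6  18 103] [356.5 228.7] med [546.3 -81.4 146.3] lo [529.8 -87.7 140.3] hi [563.3 -76.6 149. ]
   toppts 88 [547.8 -82.  146.4] [531.1 -87.8 143.3] [565.5 -76.5 150.3]
top blue [249 213  11  23 191] [253.7 224.1] med [561.6 141.9 116.7] lo [538.6 130.  110.9] hi [585.9 150.9 120.5]
   toppts 170 [562.4 141.4 117.1] [537.6 129.3 114.3] [586.2 151.5 121.6]
top tail end -208.8131777707574 -204.82818219874784 x [ 539.9 -193.8   94.1]
slope [  0.1 106.1] yaw [  0.1 553.2]
scene red [351 228  11  16  72] [356.1 235.7] med [589.6  60.9  90. ] lo [585.2  42.3  86.3] hi [593.8  77.2  91.4]
   toppts 70 [589.7  60.2  89.8] [584.4  40.8  86.2] [594.1  78.5  92.4]
scene red [347 237   9   9  45] [351.  241.1] med [599.2  59.4  75.5] lo [593.6  51.1  71.6] hi [606.1  66.7  77.7]
   toppts 43 [599.3  58.9  75.5] [593.   50.8  72.5] [606.7  67.3  79. ]
scene blue [377 246  29  16 190] [390.9 253.8] med [563.5 143.4 116.3] lo [539.5 132.3 114.3] hi [585.5 151.3 118.2]
   toppts 189 [563.4 143.  116.3] [537.2 129.9 112.8] [587.5 152.5 119.4]
scene tail end -210.24386614406325 -206.13238946358183 x [ 544.  -193.1   92.9]
slope [  0.1 104. ] yaw [  0.1 558.8]
```

arm_command(rows=[0,-0.04,-0.03,0,0.3,0,-0.04,-0.03,0,0.3,0,-0.04,-0.03,0,0.3,0,-0.04,-0.03,0,0.3,0,-0.04,-0.03,0,0.3,0,-0.03,-0.04,-4,0.3,0,-0.03,-0.04,-4,0.3,0,-0.03,-0.04,-1.3,0.3,0,-0.03,-0.04,0,0.3,0,-0.03,-0.04,0,0.3,0,-0.03,-0.04,0,0.3,0,0,0,0,0.3])

```text
time_s: 2.25
tcp_pos: [410.1, 226.9, 213.5]
tcp_rot: [0.516, -0.486, 0.511, 0.486]
wrist_force: [0.7, 0.8, 0.6]
grip_width: 63.8
```

arm_command(rows=[0,-0.013,-0.0395,0,1,0,-0.013,-0.0395,0,1,0,-0.013,-0.0395,0,1,0,-0.013,-0.0395,0,1,0,-0.013,-0.0395,0,1,0,-0.013,-0.0395,0,1,0,-0.013,-0.0395,0,1,0,-0.013,-0.0395,0,1,0,-0.013,-0.0395,0,1,0,-0.013,-0.0395,0,1,0,-0.013,-0.0395,0,1,0,-0.013,-0.0395,0,1])

```text
time_s: 3.25
tcp_pos: [537.0, -251.6, 213.6]
tcp_rot: [0.518, -0.488, 0.509, 0.485]
wrist_force: [0.3, 0.0, 0.1]
grip_width: 0.3
```

arm_command(rows=[0.036,0,0,0,1,0.036,0,0,0,1,0.036,0,0,0,1,0.034,0,0,0,1,0,0,0,0,1,0,0,0.006,0,1,0,0,0.006,0,1,0,0,0.006,0,1,0,0,0.004,0,1,0,0,0,0,1])

```text
time_s: 4.08
tcp_pos: [547.8, -240.0, 74.9]
tcp_rot: [0.521, -0.492, 0.509, 0.477]
wrist_force: [-0.7, 0.3, 0.6]
grip_width: 0.2
```

```bash
cat >> h.py <<'E'
def slope(n='top',save=None):
    im,d,h=grab(n,save);i=imaging.camera_info(n)
    P=cloud(n,np.ones(d.shape,bool),d);f=np.array([558.2,60.2]);e=np.array([.06,.998])
    w=(P[:,:2]-f);s=w@e;t=w@np.array([.998,-.06])
    b=cloud(n,colour(h,105,130),d);b=b[(abs(b[:,0]-560)<60)&(b[:,1]>50)&(b[:,1]<260)&(b[:,2]>70)]
    k=(abs(t)<18)&(s>-300)&(s<200)&(P[:,2]>78)&(P[:,2]<128)
    c=np.polyfit(s[k],P[k,2],1)
    for _ in range(4):
        g=k&(abs(P[:,2]-np.polyval(c,s))<6);c=np.polyfit(s[g],P[g,2],1)
    o=cloud(n,colour(h,7,17,200,120),d);o=o[(abs(o[:,0]-555)<50)&(abs(o[:,1])<220)&(o[:,2]>120)]
    q=lambda a:np.round((np.median(a[:,:2],0)-f)@e,1) if len(a) else None
    print(n,'slope %.4f z0 %.1f'%tuple(c),'nose s hi',np.percentile((b[:,:2]-f)@e,97) if len(b) else None,'blue mid',q(b),'handle',q(o),np.median(o,0) if len(o) else '')
    return im,d,h
E
python3 - <<'E'
from h import *
slope();slope('scene');s=r.observe();print(s['tcp_pos'],s['wrist_force'])
E
```

```text
top slope 0.0684 z0 112.5 nose s hi 89.94695149028524 blue mid 81.8 handle -143.6 [546.20090511 -82.95048624 146.8972619 ]
scene slope 0.0681 z0 111.7 nose s hi 90.94759974525054 blue mid 83.4 handle None 
[ 547.78709194 -240.70022333   74.67989085] [-0.28294508  0.05522607  0.18786718]
```

arm_command(rows=[0.004,0.005,0.004,0,1,0,0.002,0.004,0,1,0,0,0.004,0,1,0,0,0.003,0,1,0,0,0.003,0,1,0,0,0.003,0,1,0,0,0.003,0,1,0,0,0.003,0,1,0,0,0,0,1,0,0,0,0,1])

```text
time_s: 5.02
tcp_pos: [543.2, -212.4, 71.7]
tcp_rot: [0.521, -0.493, 0.51, 0.475]
wrist_force: [-0.9, -2.5, -0.2]
grip_width: 0.8
```

```bash
python3 - <<'E'
from h import *
slope();s=r.observe();print(s['tcp_pos'],s['wrist_force'])
E
```

```text
top slope 0.0669 z0 112.3 nose s hi 96.67131088292966 blue mid 88.5 handle -136.8 [548.14759396 -76.28474883 147.30093299]
[ 543.17823495 -212.46399378   71.66162626] [-0.10490977 -0.92240211 -0.04282452]
```

arm_command(rows=[0,0,0.002,0,1,0,0,0.002,0,1,0,0,0.002,0,1,0,0,0.002,0,1,0,0,0,0,1,0,0,-0.004,0,1,0,0,-0.004,0,1,0,0,0,0,1,0,0,0,0,1])

```text
time_s: 5.82
tcp_pos: [543.6, -213.9, 71.8]
tcp_rot: [0.521, -0.494, 0.51, 0.475]
wrist_force: [0.1, 0.9, -0.1]
grip_width: 0.8
```

```bash
cat > c.py <<'E'
from h import *
slope();s=r.observe();print(s['time_s'],s['tcp_pos'],s['wrist_force'])
E
python3 c.py
```

```text
top slope 0.0673 z0 112.5 nose s hi 103.10546229212925 blue mid 95.1 handle -129.2 [548.36079512 -68.6287198  147.26941795]
5.8667 [ 543.61207808 -213.83967399   71.80301314] [ 0.24685595 -0.66549301  0.16861527]
```

arm_command(rows=[0,0,0.004,0,1,0,0,0.004,0,1,0,0,0.002,0,1,0,0,0.002,0,1,0,0,0.002,0,1,0,0,0.002,0,1,0,0,0,0,1,0,0,-0.004,0,1,0,0,-0.004,0,1,0,0,0,0,1,0,0,0,0,1])

```text
time_s: 6.78
tcp_pos: [544.6, -205.1, 72.1]
tcp_rot: [0.521, -0.494, 0.51, 0.474]
wrist_force: [0.1, -0.2, 0.2]
grip_width: 0.5
```

```bash
python3 c.py
```

```text
top slope 0.0683 z0 112.6 nose s hi 111.31872387540305 blue mid 102.6 handle -120.7 [548.46116992 -60.12570345 147.79073865]
6.8333 [ 544.59456947 -205.15788901   72.06760156] [ 0.12417844 -0.02075557  1.16010905]
```

arm_command(rows=[0,0,0.004,0,1,0,0,0.004,0,1,0,0,0.002,0,1,0,0,0.002,0,1,0,0,0.002,0,1,0,0,0.002,0,1,0,0,0,0,1,0,0,-0.004,0,1,0,0,-0.004,0,1,0,0,0,0,1,0,0,0,0,1])

```text
time_s: 7.75
tcp_pos: [545.7, -196.7, 72.5]
tcp_rot: [0.52, -0.495, 0.509, 0.474]
wrist_force: [0.6, -0.2, 0.2]
grip_width: 0.5
```

```bash
python3 c.py
```

```text
top slope 0.0671 z0 112.5 nose s hi 119.73602216654614 blue mid 111.0 handle -111.9 [550.35312013 -51.47554311 148.2423386 ]
7.8 [ 545.72329537 -196.71880712   72.45951446] [ 0.3619351  -0.2067523   0.02061157]
```

arm_command(rows=[0.001,0.001,0.004,0,1,0,0,0.004,0,1,0,0,0.002,0,1,0,0,0.002,0,1,0,0,0.002,0,1,0,0,0.002,0,1,0,0,0,0,1,0,0,-0.004,0,1,0,0,-0.004,0,1,0,0,0,0,1,0,0,0,0,1])

```text
time_s: 8.72
tcp_pos: [545.8, -188.4, 71.8]
tcp_rot: [0.52, -0.497, 0.509, 0.473]
wrist_force: [0.6, 0.5, -0.2]
grip_width: 0.7
```

```bash
python3 c.py
```

```text
top slope 0.0669 z0 112.5 nose s hi 127.84136374657285 blue mid 119.8 handle -103.4 [550.73111694 -42.92309574 148.80038609]
8.7667 [ 545.87332988 -188.46004376   71.78700747] [-1.09042382 -0.23307159 -0.52382006]
```

arm_command(rows=[0,0.001,0.004,0,1,0,0,0.004,0,1,0,0,0.002,0,1,0,0,0.002,0,1,0,0,0.002,0,1,0,0,0.002,0,1,0,0,0,0,1,0,0,-0.004,0,1,0,0,-0.004,0,1,0,0,0,0,1,0,0,0,0,1])

```text
time_s: 9.68
tcp_pos: [545.8, -180.0, 72.3]
tcp_rot: [0.519, -0.498, 0.509, 0.473]
wrist_force: [-0.1, 0.4, 0.2]
grip_width: 0.5
```

```bash
python3 c.py
```

```text
top slope 0.0669 z0 112.5 nose s hi 136.58720153967926 blue mid 128.2 handle -96.2 [552.82409994 -35.91103298 149.5481589 ]
9.7333 [ 545.80859972 -180.03699681   72.27442072] [ 0.27339586 -0.40134134  0.05842175]
```

arm_command(rows=[0,0.001,0.004,0,1,0,0,0.004,0,1,0,0,0.002,0,1,0,0,0.002,0,1,0,0,0.002,0,1,0,0,0.002,0,1,0,0,0,0,1,0,0,-0.004,0,1,0,0,-0.004,0,1,0,0,0,0,1,0,0,0,0,1])

```text
time_s: 10.65
tcp_pos: [545.3, -171.8, 72.8]
tcp_rot: [0.518, -0.5, 0.51, 0.472]
wrist_force: [0.7, 0.1, -0.5]
grip_width: 0.2
```

```bash
python3 c.py
```

```text
top slope 0.0651 z0 112.5 nose s hi 144.82722281868936 blue mid 136.9 handle -88.0 [552.74022394 -27.63075186 150.18969015]
10.7 [ 545.32872808 -171.88781893   72.77337217] [ 0.07945642 -0.20492484 -0.5031108 ]
```

arm_command(rows=[0.001,0,0.004,0,1,0,0,0.004,0,1,0,0,0.002,0,1,0,0,0.002,0,1,0,0,0.002,0,1,0,0,0.002,0,1,0,0,0,0,1,0,0,-0.004,0,1,0,0,-0.004,0,1,0,0,0,0,1,0,0,0,0,1])

```text
time_s: 11.62
tcp_pos: [545.9, -164.1, 72.2]
tcp_rot: [0.516, -0.501, 0.51, 0.471]
wrist_force: [0.1, 0.5, -0.3]
grip_width: 0.4
```

```bash
python3 c.py
```

```text
top slope 0.0672 z0 112.5 nose s hi 152.76887011488813 blue mid 144.8 handle -79.5 [552.83708629 -19.15377475 150.6444366 ]
11.6667 [ 545.92546391 -164.09123886   72.18428393] [ 0.62929875 -0.5994274  -0.52220118]
```

arm_command(rows=[0,0,0.004,0,1,0,0,0.004,0,1,0,0,0.002,0,1,0,0,0.002,0,1,0,0,0.002,0,1,0,0,0.002,0,1,0,0,0,0,1,0,0,-0.004,0,1,0,0,-0.004,0,1,0,0,0,0,1,0,0,0,0,1])

```text
time_s: 12.58
tcp_pos: [546.5, -156.1, 72.7]
tcp_rot: [0.515, -0.503, 0.51, 0.471]
wrist_force: [-0.1, 0.5, 0.1]
grip_width: -0.1
```

```bash
python3 c.py
```

```text
top slope 0.0216 z0 112.1 nose s hi 162.32327991004195 blue mid 154.5 handle -68.8 [554.59148897  -8.48286252 153.99620696]
12.6333 [ 546.44849575 -156.06312737   72.69833242] [-0.06627689  0.43218949 -0.58147771]
```

arm_command(rows=[0,0,-0.004,0,1,0,0,-0.004,0,1,0,0,0,0,1,0,0,0,0,1,0,0,0,0,1])

```text
time_s: 13.05
tcp_pos: [545.9, -164.9, 72.8]
tcp_rot: [0.515, -0.503, 0.51, 0.471]
wrist_force: [-0.6, 0.6, -0.3]
grip_width: 0.3
```

```bash
python3 c.py
```

```text
top slope -0.0010 z0 111.9 nose s hi 162.7166766315725 blue mid 155.2 handle -66.8 [552.80477678  -6.43644438 155.18969912]
13.1 [ 545.94525515 -164.88866669   72.80194829] [-0.44071228  0.41244896 -0.35396612]
```

arm_command(rows=[0,0,0.004,0,1,0,0,0.004,0,1,0,0,0.004,0,1,0,0,0.003,0,1,0,0,0.002,0,1,0,0,0.002,0,1,0,0,0.0015,0,1,0,0,0.0015,0,1,0,0,0,0,1,0,0,-0.002,0,1,0,0,-0.006,0,1,0,0,-0.006,0,1])

```text
time_s: 14.1
tcp_pos: [546.3, -154.2, 72.6]
tcp_rot: [0.514, -0.503, 0.51, 0.472]
wrist_force: [-1.3, -0.1, -1.2]
grip_width: 0.5
```

```bash
python3 c.py
```

```text
top slope -0.0021 z0 112.0 nose s hi 170.81606258683777 blue mid 162.7 handle -58.5 [554.7249444    1.78828675 155.37598818]
14.15 [ 546.44478327 -155.35173863   72.71325911] [ 0.3714367  -1.3602131  -0.55392228]
```

arm_command(rows=[0,0,-0.01,0,1,-0.04,0,0,0,0.56,-0.04,0,0,0,0.56,-0.04,0,0,0,0.56,-0.04,0,0,0,0.56,0,0,0.035,0,0.56,0,0,0.035,0,0.56,0,0,0.035,0,0.56,0,0,0.035,0,0.56,0,0,0.027,0,0.56,0,0,0,0,0.56])

```text
time_s: 15.07
tcp_pos: [550.3, 0.8, 237.8]
tcp_rot: [0.518, -0.501, 0.511, 0.468]
wrist_force: [-0.0, -0.7, 0.0]
grip_width: 40.3
```

```bash
cat > c2.py <<'E'
from h import *
import sys
slope(save='t_%s.png'%sys.argv[1]);slope('scene',save='s_%s.png'%sys.argv[1])
s=r.observe();p=np.array(s['tcp_pos']);M=R.from_quat(np.array(s['tcp_rot'])[[1,2,3,0]]).as_matrix()
w=p[:2]-[558.2,60.2];print(s['time_s'],p,s['grip_width'],'s',w@[.06,.998],'t',w@[.998,-.06]);print(M.round(3))
E
python3 c2.py 2
```

```text
top slope -0.0040 z0 112.3 nose s hi 170.38322136876846 blue mid 162.5 handle None 
scene slope -0.0009 z0 111.2 nose s hi 172.95173880582104 blue mid 164.4 handle -54.9 [571.52242533   4.42110096 153.21646668]
15.1667 [550.38419939  -2.25137462 237.7984696 ] 40.156666348133214 s -62.79541991083963 t -4.053086526937859
[[ 0.039 -0.997  0.062]
 [-0.029  0.061  0.998]
 [-0.999 -0.041 -0.026]]
```

arm_command(rows=[0,0,0.006,0,0.56,0.03,0,0.003,0,0.56,0.03,0,0,0,0.56,0,0,0,0,0.56])

```text
time_s: 15.5
tcp_pos: [555.4, 1.0, 177.7]
tcp_rot: [0.52, -0.501, 0.512, 0.465]
wrist_force: [-2.0, -0.2, -1.9]
grip_width: 40.4
```

```bash
python3 c2.py 3
```

```text
top slope 0.0034 z0 111.1 nose s hi 170.24729465604563 blue mid 162.9 handle None 
scene slope -0.0014 z0 111.2 nose s hi 172.58326028235632 blue mid 164.1 handle None 
15.6 [557.01459259   1.02558387 181.67863414] 40.23412950787852 s -59.12719173927751 t 2.3674283713014748
[[ 0.048 -0.997  0.067]
 [-0.03   0.065  0.997]
 [-0.998 -0.049 -0.027]]
```

arm_command(rows=[0.02,0.003,0.003,0,0.56,0.02,0.002,0.001,0,0.56,0.015,0,0,0,0.56,0,0,0,0,0.56])

```text
time_s: 15.93
tcp_pos: [559.6, 1.1, 132.5]
tcp_rot: [0.524, -0.504, 0.509, 0.46]
wrist_force: [-0.9, -0.6, 0.5]
grip_width: 40.3
```

```bash
python3 c2.py 4
```

```text
top slope 0.0019 z0 111.5 nose s hi 170.05639647846982 blue mid 162.4 handle None 
scene slope -0.0001 z0 111.1 nose s hi 172.7862101384719 blue mid 164.3 handle None 
16.0333 [560.623469     1.16506969 134.55471921] 40.10561083208194 s -58.7714523102911 t 5.960717878942246
[[ 0.06  -0.996  0.07 ]
 [-0.032  0.068  0.997]
 [-0.998 -0.062 -0.027]]
```

View pics/s_4.png

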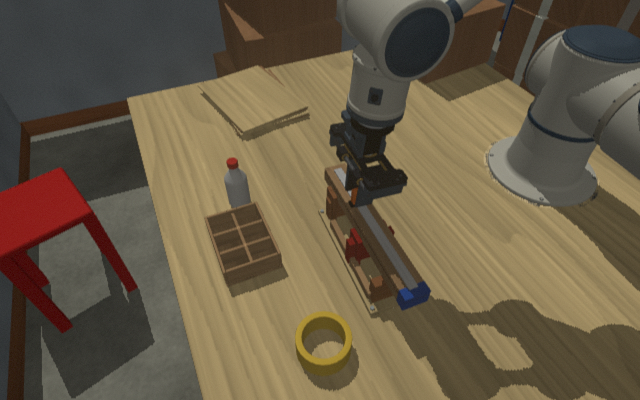

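arm_command(rows=[0.005,0.003,0.004,0,0.56,0,0,0.004,0,0.56,0,0,0.003,0,0.56,0,0,0.003,0,0.56,0,0,0.006,0,0.56,0,0,0.006,0,0.56,0,0,0.006,0,0.56,0,0,0.006,0,0.56,0,0,0.006,0,0.56,0,0,0.006,0,0.56,0,0,0.006,0,0.56,0,0,0,0,0.56])

```text
time_s: 17.03
tcp_pos: [564.8, 63.4, 133.2]
tcp_rot: [0.526, -0.507, 0.507, 0.457]
wrist_force: [0.4, 0.8, 0.5]
grip_width: 40.0
```

```bash
python3 c2.py 5
```

```text
top slope -0.0341 z0 113.0 nose s hi None blue mid None handle None 
scene slope -0.0398 z0 111.4 nose s hi None blue mid None handle None 
17.1333 [564.73070642  62.57406091 133.24760187] 40.18010908160321 s 2.7611551705210546 t 6.375201352419993
[[ 0.068 -0.995  0.07 ]
 [-0.032  0.068  0.997]
 [-0.997 -0.07  -0.027]]
```

View pics/s_5.png

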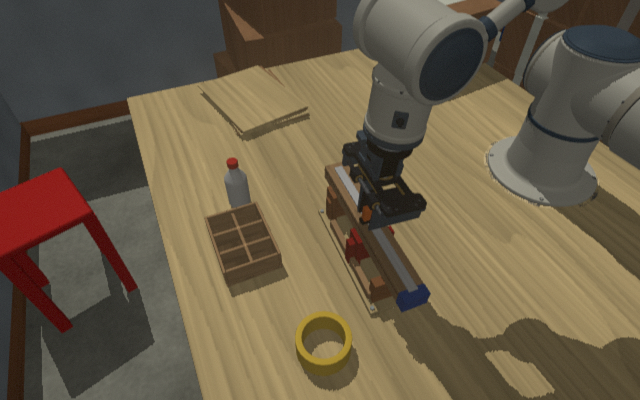

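```bash
python3 - <<'E'
from h import *
np.set_printoptions(precision=1,suppress=True)
f=np.array([558.2,60.2]);e=np.array([.06,.998])
for n in('scene','top'):
    im,d,h=grab(n);m=colour(h,100,135,120,25)
    b=cloud(n,m,d);b=b[(abs(b[:,0]-560)<60)&(b[:,1]>150)&(b[:,1]<260)]
    print('blue',len(b),np.median(b,0) if len(b) else '', [np.percentile((b[:,:2]-f)@e,q) for q in(3,97)] if len(b) else '')
    P=cloud(n,np.ones(d.shape,bool),d);w=P[:,:2]-f;s=w@e;t=w@[.998,-.06]
    for a in range(-210,180,20):
        k=(s>a)&(s<a+20)&(abs(t)<20)&(P[:,2]>70)&(P[:,2]<130);print(a+10,k.sum(),np.median(P[k,2]) if k.any() else '',end=' | ')
    print()
E
```

```text
blue 232 [565.4 228.  103.9] [np.float64(155.33818992866068), np.float64(173.9743301792477)]
-200 0  | -180 73 115.97063101078083 | -160 113 117.13987944089843 | -140 106 116.37248369219452 | -120 108 115.56671962756235 | -100 132 115.0534281510021 | -80 102 114.4923218590867 | -60 72 112.52448070921326 | -40 40 111.6292577493387 | -20 31 112.25263424265734 | 0 88 116.24966270188816 | 20 139 110.85350989402207 | 40 177 110.058247952172 | 60 187 109.23172235621541 | 80 192 108.42455532458212 | 100 204 108.03788090774282 | 120 218 106.98016795960439 | 140 241 106.01422658413685 | 160 247 104.89564104328235 | 180 208 93.51712365380746 | 
blue 8 [531.3 151.6 519.2] [np.float64(88.1131724323629), np.float64(91.19655206325784)]
-200 0  | -180 137 115.66897514710922 | -160 168 116.4437263818412 | -140 167 115.98299955715947 | -120 164 115.43155748120694 | -100 160 114.55163841579724 | -80 43 113.80979360376318 | -60 0  | -40 0  | -20 0  | 0 0  | 20 0  | 40 0  | 60 0  | 80 0  | 100 0  | 120 0  | 140 0  | 160 0  | 180 0  |
```

arm_command(rows=[0,0,-0.003,0,0.56,0,0,-0.003,0,0.56,0,0,0,0,0.56,0,0,0,0,0.56,0,0,0,0,0.56,0,0,0,0,0.56])

```text
time_s: 17.73
tcp_pos: [564.3, 53.9, 133.5]
tcp_rot: [0.527, -0.506, 0.508, 0.457]
wrist_force: [0.1, 0.4, 0.6]
grip_width: 40.4
```

```bash
python3 c2.py 6
```

```text
top slope 0.0077 z0 113.3 nose s hi 167.29833232627166 blue mid 126.6 handle None 
scene slope -0.0038 z0 111.1 nose s hi 171.6528048505357 blue mid 167.6 handle None 
17.8333 [564.24510004  53.99873256 133.52659738] 39.9607759433951 s -5.826158897641167 t 6.405085889132943
[[ 0.068 -0.995  0.073]
 [-0.033  0.071  0.997]
 [-0.997 -0.07  -0.028]]
```

arm_command(rows=[0,0.002,0.004,0,0.56,0,0,0.003,0,0.56,0,0,0.002,0,0.56,0,0,0.002,0,0.56,0,0,0.002,0,0.56,0,0,0.002,0,0.56,0,0,0.002,0,0.56,0,0,0.002,0,0.56,0,0,0,0,0.56])

```text
time_s: 18.58
tcp_pos: [563.5, 75.8, 132.7]
tcp_rot: [0.527, -0.506, 0.507, 0.457]
wrist_force: [0.3, 0.3, 0.1]
grip_width: 39.9
```

```bash
python3 c2.py 7
```

```text
top slope -0.0568 z0 113.9 nose s hi None blue mid None handle None 
scene slope -0.0689 z0 111.7 nose s hi 156.84232891973102 blue mid 156.8 handle None 
18.6833 [563.45929554  75.50736051 132.74990474] 40.45431803464251 s 15.592303522543729 t 4.330335316452985
[[ 0.068 -0.995  0.072]
 [-0.033  0.07   0.997]
 [-0.997 -0.07  -0.028]]
```

arm_command(rows=[0,0,-0.003,0,0.56,0,0,-0.004,0,0.56,0,0,-0.003,0,0.56,0,0,0,0,0.56,0,0,0,0,0.56,0,0,0,0,0.56,0,0,0,0,0.56,0,0,0,0,0.56])

```text
time_s: 19.35
tcp_pos: [562.7, 63.6, 133.2]
tcp_rot: [0.527, -0.506, 0.508, 0.457]
wrist_force: [-0.5, -0.3, 0.5]
grip_width: 40.1
```

```bash
python3 c2.py 8
```

```text
top slope 0.0099 z0 113.3 nose s hi None blue mid None handle None 
scene slope -0.0021 z0 111.1 nose s hi None blue mid None handle None 
19.45 [562.70936461  63.63543229 133.1418189 ] 40.47003478498561 s 3.6991233053138366 t 4.294219947468172
[[ 0.068 -0.995  0.073]
 [-0.033  0.071  0.997]
 [-0.997 -0.07  -0.028]]
```

arm_command(rows=[-0.01,0,0,0,0.56,-0.02,0,0,0,0.56,-0.03,0,0,0,0.56,-0.03,0,0,0,0.56,0,0.02,-0.035,0,0.56,0,0.02,-0.035,0,0.56,0,0.02,-0.035,0,0.56,0,0.02,-0.035,0,0.56,0,0.02,-0.035,0,0.56,0,0,0,0,0.56])

```text
time_s: 20.28
tcp_pos: [441.6, -104.2, 231.6]
tcp_rot: [0.526, -0.51, 0.505, 0.456]
wrist_force: [1.1, 1.3, 0.3]
grip_width: 40.1
```

```bash
python3 c2.py 9; python3 - <<'E'
from h import *
f=np.array([558.2,60.2]);e=np.array([.06,.998])
for n in('top','scene'):
    im,d,h=grab(n)
    red=cloud(n,(colour(h,0,4)|colour(h,174,180)),d);k=(abs(red[:,0]-558)<45)&(abs(red[:,1]-60)<30)&(red[:,2]>84)&(red[:,2]<97);red=red[k]
    o=cloud(n,colour(h,6,19,170,70),d);o=o[(abs(o[:,0]-558)<40)&(abs(o[:,1]-60)<40)&(o[:,2]>115)]
    for nm,a in(('red',red),('or',o)):
        if len(a): s=(a[:,:2]-f)@e; t=(a[:,:2]-f)@[.998,-.06]; print(n,nm,len(a),s.min(),s.max(),s.mean(),t.min(),t.max(),a[:,2].max())
        for sg in(1,-1):
            if nm=='red' and (t*sg>0).any(): q=s[t*sg>0];print('  side',sg,len(q),q.min(),q.max(),q.mean())
    for th in('fulcrum','handle_grip'):
        for q in models.pinpoint(n,th)[:1]: print(th,q['p'],(plane(n,q['uv'],75 if th=='fulcrum' else 141)[:2]-f)@e)
    x=(225,150) if n=='scene' else (0,0)
im=cv2.imread('pics/t_9.png');cv2.imwrite('pics/crop9.png',np.hstack([cv2.resize(im[185:265,235:335],None,fx=4,fy=4),cv2.resize(cv2.imread('pics/s_9.png')[190:270,320:420],None,fx=4,fy=4)]))
E
```

```text
top slope -0.0011 z0 111.9 nose s hi 171.0089157088757 blue mid 162.8 handle -1.3 [555.81734297  59.01850477 154.8603904 ]
scene slope -0.0024 z0 111.2 nose s hi 172.7231840818865 blue mid 164.9 handle 5.8 [542.65918344  66.97088633 155.62409565]
20.3833 [ 444.45319734 -101.25369789  231.84307175] 40.16350659883478 s -167.95559865447373 t -103.83208717801803
[[ 0.076 -0.995  0.065]
 [-0.034  0.063  0.997]
 [-0.997 -0.078 -0.029]]
top red 149 -19.251894685430138 18.89016412816361 -0.7549678692187639 -37.150089763062404 37.47034406103932 94.64078704100234
  side 1 76 -18.221801421400443 18.467193198213966 -0.4601359224554599
  side -1 73 -19.251894685430138 18.89016412816361 -1.0619161973559024
top or 125 -7.118662804823227 6.509243114274665 -1.0920568955511472 -19.330119308603432 20.01635504668463 160.09360686466675
fulcrum 0.98 2.016558020283759
handle_grip 0.67 -5.606416940703521
scene red 68 -16.09118440982701 20.307902339590093 2.1087200775441173 26.541369329483103 36.1150737228813 92.04107572959629
  side 1 68 -16.09118440982701 20.307902339590093 2.1087200775441173
scene or 272 -5.295368563050284 8.879736080725909 4.8048907585827605 -19.93288380350242 17.003635043638425 157.76553116786783
fulcrum 0.74 2.445873931581914
handle_grip 0.63 3.0656443815387764
```

View pics/crop9.png

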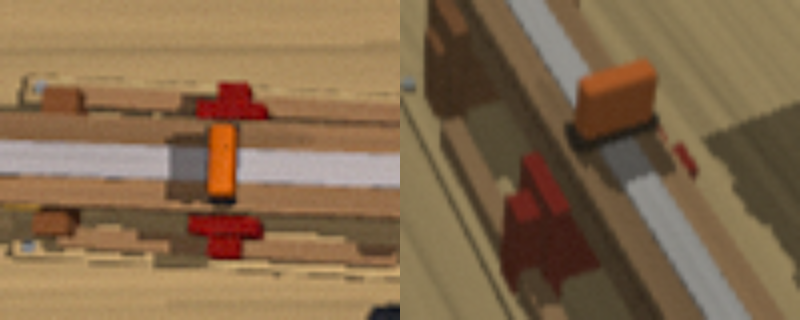

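```bash
python3 -c "
from h import *
slope();print(r.observe()['qvel']);print(r.close_job())"
```

```text
top slope -0.0009 z0 111.9 nose s hi 170.916364974981 blue mid 162.9 handle -1.4 [555.53238821  58.98094363 154.56720173]
[-5.53513232e-03 -3.59247552e-04  3.12089752e-03  8.08127123e-05
 -2.44187624e-03 -1.17642467e-03]
the job is handed in; nothing more can be done
None
```

I handed the job in with the case balanced level on the red bar and the orange handle standing over the bar's middle. The interface gave no verdict.

- **Sliding the case:** I pushed the tail with shut fingers in steps of about 8 mm, backing off each time to see the true tilt. The slope went from 0.067 rad to about 0 when the case tipped. I then pushed it about 8 mm further to centre it; I had aimed for 5 mm.
- **Moving the handle:** I caged it between half-open fingers, slid it to the bar, then withdrew the gripper.

**Last checks:**
- The case slope was about -0.001 rad from the top camera and -0.002 from the scene camera, and the height of the rail top matches the case lying on the bar.
- By its edges, the handle was within about 1 mm of the midpoint of the red cheeks in both cameras.
- The robot was clear of the case, and the clock stood at about 20 s of the 72 s allowed.

**What disagreed or went less cleanly:**
- **Network points:** the handle and bar points put the handle about 8 mm short of the bar in the top camera but less than 1 mm off in the scene camera. I trusted the edge measurements instead.
- **Nose-down tips:** the case tipped nose down twice while the finger pushed the handle, once as far as about 0.069 rad. It came back to level by itself each time I let go. The balance point may therefore lie a little towards the nose from the bar's centre.

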